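Load the inspection stage with slide carriers

ROBOT

A 6-joint arm with a two-finger parallel gripper is mounted at the origin on the work surface. World frame = base frame: x ahead of the robot, y to its left, z up, the work surface at z = 0. Lengths are in mm, angles in rad, forces in N, time in s.
With the tool pointing down it reaches from about 275 to 750 mm from the base axis. Payload 10.2 kg.
Tool frame: the origin (TCP) lies between the finger pads; the fingertips stand 8 mm ahead of it and the grasp point (between the pads) lies 11 mm behind it; z points along the fingers, y is the line along which they close (so a half turn about z gives the same grasp; the last joint's range is limited). The gripper opens to 85 mm and grips with 20 to 120 N. Pads are 22 mm wide; open, the fingers measure 114 mm over their backs; the gripper's body (76 mm by 85 mm) begins 54 mm behind the grasp point. The pads swing forward as they close: fully open they stand 13 mm farther back than shut.
Start: joints at [-1.364, 0.313, 1.498, -0, 1.331, -0.223], TCP at [218.75, -477.263, 239.294] pointing down, gripper open.
Joint ranges: [-2.94, 2.94], [-0.97, 2.17], [0.19, 2.56], [-1.23, 4.37], [0.02, 3.11], [-2.88, 2.88]. Speed limits (rad/s): [2.39, 2.39, 3.01, 3.14, 3.14, 3.14].

INTERFACE

Orientations are given as a unit quaternion [w, x, y, z].
In Python, from rig import * gives the robot as it stands.
- The arm moves only by the shell command python3 -m handwheel 'ROWS' [FORCE]. ROWS is JSON, a list that holds one entry, the list of rows, each a list of 7 numbers: the shift along the world's x, y, z in mm, then the turn, a rotation vector about the world's x, y, z in degrees, then the opening, from -1 (shut) to 1 (fully open). A call has 1 to 8 rows; each row shifts and turns the commanded pose from where the row before left it; what a row does not reach is not made up. A row lasts 1/8 s, in which the tool goes at most 62.5 mm and 10.7 degrees, less where a joint would pass 70% of its speed; a pose out of reach is approached as far as the arm can. A call is refused whole if a number of a shift passes 62.5 or a number of a turn 10.7, either way. A call with a gripper value outside its range is refused whole. The fingers move at their own pace and stop on an object; FORCE is the grip in N (left out, the last holds). Time passes only in rows, so rows that do not move let the fingers close. It gives the time, the measured TCP pose, the force, the opening and the grip force at its end, in the units of the state.
- sense(): the state, without advancing time (a new reading comes with each control period).
- capture(name): name is "scene" or "top" or "wrist"; returns a dict with "image" (480x640x3 uint8, red, green, blue), "fx", "fy", "cx", "cy" (pixels), "dist_coeffs" ([k1, k2, p1, p2, k3] as OpenCV has them; the pictures are not rectified), "rvec" (rotation vector, rad) and "tvec" (3), from world to camera coordinates, as OpenCV has them; the wrist camera has in their place "hand_eye" (4x4, takes a point from camera to tool coordinates, whose origin is the TCP and whose axes are the flange's). Camera axes: x right, y down, z forward; pixel columns grow to the right and rows downward; lengths in mm; the calibration is good to about 2 mm. A picture is of the moment at which its call begins: read the wrist's pose just before it. There is no depth.
- finish_job(): hands the job in; it is judged then, once.
The state is a dict: "time_s": time; "joints": joint angles; "dq": joint speeds; "tau": joint torques, N m; "eef_pos": TCP position; "ee_rot": TCP orientation; "force": force on the tool from outside, world axes, zero at the start; "wrist_torque": the same for the moment, N m; "grip_width": opening from 0.0 (shut) to 1.0 (fully open); "grip_force": force on a finger pad.
Only numpy, scipy, OpenCV 4.12 (cv2) and the standard library are available. Lean on these libraries where they do the work, as an engineer would, in place of code of your own. Each camera call takes 0.05 s, during which the arm holds its last target. There are 200 camera calls.

TASK

Draw the inspection station's sliding stage fully out to its loading stop by its knob, then slide every slide carrier lying on the bench (there are three or four) into a slot of the stage, each in a slot of its own and fully home against the back stop. Then run the loaded stage all the way in under the camera head to its end stop and press the capture button on the controller. Do not bump the camera head, and leave the other things on the bench where they are.

Things in the scene. Friction and masses are not known exactly. Their poses are not given: they have to be found in the camera images.
- station: the inspection station: a white base 480 mm long (its y) by 85 mm, fixed to the table, with a black sliding stage on top. Origin on the table under the base's centre; x points away from the robot, y along the stage's travel towards the camera head; the base is 24 mm high with its rails. A white column stands at x +115 mm, y +140 mm (50 mm square, 220 mm high).
- head: the camera head, a fixed overhang on the column; same origin as the station. Its brass lens, 24 mm across, is centred at x -5, y +140 mm, underside 76 mm above the table; the arm above it (z 160 to 200 mm, 50 mm wide) reaches x -20 mm; camera box on top to z 250 mm. The loaded stage passes under it; the knob does not.
- stage (a joint): travel of the black sliding stage along the station's +y, m: 0 = fully drawn out at the loading stop, away from the camera head; 0.14 = end stop, slots under the camera head. Stiff (about 2.5 N), stays where it is left.
- knob_top (a point): top centre, 92 mm above the table, of the aluminium knob standing on the stage's end away from the camera head: 22 mm across for its top 30 mm, a 12 mm stem below. The stage around it is 34 mm high, the slots' lips next to it (from 18 mm beside its axis) 54 mm, so stay above that. Moves with the stage.
- capture (a joint): travel of the capture button, m: 0 = up, 0.006 = fully down (4 N); springs back
- capture_top (a point): top centre of the grey capture button, 28 mm across, on top of the white controller box (100 x 100 mm, 58 mm high), pressed straight down
- slot0 (a point): slot 0 of the stage (nearest the knob): origin on its floor at the centre of its mouth, 34 mm above the table; it runs level along +x (away from the robot), y across, z up. 42.5 mm wide, 14.5 high, 56 deep to a back stop, held down only by lips reaching 3.5 mm in over its long sides; mouth flared for 8 mm in front. Slots are 68 mm apart. Moves with the stage.
- slot1 (a point): slot 1 of the stage (second from the knob): origin on its floor at the centre of its mouth, 34 mm above the table; it runs level along +x (away from the robot), y across, z up. 42.5 mm wide, 14.5 high, 56 deep to a back stop, held down only by lips reaching 3.5 mm in over its long sides; mouth flared for 8 mm in front. Slots are 68 mm apart. Moves with the stage.
- slot2 (a point): slot 2 of the stage (third from the knob): origin on its floor at the centre of its mouth, 34 mm above the table; it runs level along +x (away from the robot), y across, z up. 42.5 mm wide, 14.5 high, 56 deep to a back stop, held down only by lips reaching 3.5 mm in over its long sides; mouth flared for 8 mm in front. Slots are 68 mm apart. Moves with the stage.
- slot3 (a point): slot 3 of the stage (nearest the camera head): origin on its floor at the centre of its mouth, 34 mm above the table; it runs level along +x (away from the robot), y across, z up. 42.5 mm wide, 14.5 high, 56 deep to a back stop, held down only by lips reaching 3.5 mm in over its long sides; mouth flared for 8 mm in front. Slots are 68 mm apart. Moves with the stage.
- carrier0: a slide carrier: flat aluminium frame with a glass pane in it, 90 mm long (x) x 40 mm wide (y) x 12 mm thick, 70 g, all alike and the same both ways round. Origin at the centre of its underside. May be absent. Fully home in a slot, 34 mm of it sticks out of the mouth, its centre 11 mm inside the mouth.
- carrier1: a slide carrier: flat aluminium frame with a glass pane in it, 90 mm long (x) x 40 mm wide (y) x 12 mm thick, 70 g, all alike and the same both ways round. Origin at the centre of its underside. May be absent. Fully home in a slot, 34 mm of it sticks out of the mouth, its centre 11 mm inside the mouth.
- carrier2: a slide carrier: flat aluminium frame with a glass pane in it, 90 mm long (x) x 40 mm wide (y) x 12 mm thick, 70 g, all alike and the same both ways round. Origin at the centre of its underside. May be absent. Fully home in a slot, 34 mm of it sticks out of the mouth, its centre 11 mm inside the mouth.
- carrier3: a slide carrier: flat aluminium frame with a glass pane in it, 90 mm long (x) x 40 mm wide (y) x 12 mm thick, 70 g, all alike and the same both ways round. Origin at the centre of its underside. May be absent. Fully home in a slot, 34 mm of it sticks out of the mouth, its centre 11 mm inside the mouth.
- lens_cap: not part of the job: round black lens cap, 38 mm across, 14 mm high; origin at the centre of its underside
- clamp_plate: not part of the job: small steel clamp plate 30 x 22 x 8 mm with a dark stud on top, 20 mm high in all; origin at the centre of its underside
- rinse_bottle: not part of the job: white bottle, 60 mm across, 150 mm tall; origin at the centre of its underside
- petri_dish: not part of the job: shallow glass dish, 90 mm across, 18 mm high; origin at the centre of its underside
- objective_tub: not part of the job: clear plastic tub, 44 mm across, 60 mm tall; origin at the centre of its underside
- mouse: not part of the job: black computer mouse, round, 62 mm across, 34 mm high; origin at the centre of its underside
- spare_ring: not part of the job: aluminium ring, 44 mm outside, 28 mm inside, 12 mm high; origin at the centre of its underside
Mind the look-alikes: they are no part of the job. What is shaped like the carrier2 but orange is not meant. Leave any blue look-alike of the carrier3 alone.

How it is judged (in metres and radians):
On the way, in this order (a step that is already met when the one before it is completed fails the run):
1. the stage is drawn fully out to its loading stop (value of joint stage below 0.008 m), for 0.1 s.
2. every carrier is fully home in a slot (((x of carrier0 in the frame of slot0 between 0.006 and 0.015 m and y of carrier0 in the frame of slot0 between -0.006 and 0.006 m and z of carrier0 in the frame of slot0 between -0.004 and 0.018 m and angle between the x axis of carrier0 and the x axis of slot0, either way round below 0.1 rad) or (x of carrier0 in the frame of slot1 between 0.006 and 0.015 m and y of carrier0 in the frame of slot1 between -0.006 and 0.006 m and z of carrier0 in the frame of slot1 between -0.004 and 0.018 m and angle between the x axis of carrier0 and the x axis of slot1, either way round below 0.1 rad) or (x of carrier0 in the frame of slot2 between 0.006 and 0.015 m and y of carrier0 in the frame of slot2 between -0.006 and 0.006 m and z of carrier0 in the frame of slot2 between -0.004 and 0.018 m and angle between the x axis of carrier0 and the x axis of slot2, either way round below 0.1 rad) or (x of carrier0 in the frame of slot3 between 0.006 and 0.015 m and y of carrier0 in the frame of slot3 between -0.006 and 0.006 m and z of carrier0 in the frame of slot3 between -0.004 and 0.018 m and angle between the x axis of carrier0 and the x axis of slot3, either way round below 0.1 rad)) and ((x of carrier1 in the frame of slot0 between 0.006 and 0.015 m and y of carrier1 in the frame of slot0 between -0.006 and 0.006 m and z of carrier1 in the frame of slot0 between -0.004 and 0.018 m and angle between the x axis of carrier1 and the x axis of slot0, either way round below 0.1 rad) or (x of carrier1 in the frame of slot1 between 0.006 and 0.015 m and y of carrier1 in the frame of slot1 between -0.006 and 0.006 m and z of carrier1 in the frame of slot1 between -0.004 and 0.018 m and angle between the x axis of carrier1 and the x axis of slot1, either way round below 0.1 rad) or (x of carrier1 in the frame of slot2 between 0.006 and 0.015 m and y of carrier1 in the frame of slot2 between -0.006 and 0.006 m and z of carrier1 in the frame of slot2 between -0.004 and 0.018 m and angle between the x axis of carrier1 and the x axis of slot2, either way round below 0.1 rad) or (x of carrier1 in the frame of slot3 between 0.006 and 0.015 m and y of carrier1 in the frame of slot3 between -0.006 and 0.006 m and z of carrier1 in the frame of slot3 between -0.004 and 0.018 m and angle between the x axis of carrier1 and the x axis of slot3, either way round below 0.1 rad)) and ((x of carrier2 in the frame of slot0 between 0.006 and 0.015 m and y of carrier2 in the frame of slot0 between -0.006 and 0.006 m and z of carrier2 in the frame of slot0 between -0.004 and 0.018 m and angle between the x axis of carrier2 and the x axis of slot0, either way round below 0.1 rad) or (x of carrier2 in the frame of slot1 between 0.006 and 0.015 m and y of carrier2 in the frame of slot1 between -0.006 and 0.006 m and z of carrier2 in the frame of slot1 between -0.004 and 0.018 m and angle between the x axis of carrier2 and the x axis of slot1, either way round below 0.1 rad) or (x of carrier2 in the frame of slot2 between 0.006 and 0.015 m and y of carrier2 in the frame of slot2 between -0.006 and 0.006 m and z of carrier2 in the frame of slot2 between -0.004 and 0.018 m and angle between the x axis of carrier2 and the x axis of slot2, either way round below 0.1 rad) or (x of carrier2 in the frame of slot3 between 0.006 and 0.015 m and y of carrier2 in the frame of slot3 between -0.006 and 0.006 m and z of carrier2 in the frame of slot3 between -0.004 and 0.018 m and angle between the x axis of carrier2 and the x axis of slot3, either way round below 0.1 rad)) and ((x of carrier3 in the frame of slot0 between 0.006 and 0.015 m and y of carrier3 in the frame of slot0 between -0.006 and 0.006 m and z of carrier3 in the frame of slot0 between -0.004 and 0.018 m and angle between the x axis of carrier3 and the x axis of slot0, either way round below 0.1 rad) or (x of carrier3 in the frame of slot1 between 0.006 and 0.015 m and y of carrier3 in the frame of slot1 between -0.006 and 0.006 m and z of carrier3 in the frame of slot1 between -0.004 and 0.018 m and angle between the x axis of carrier3 and the x axis of slot1, either way round below 0.1 rad) or (x of carrier3 in the frame of slot2 between 0.006 and 0.015 m and y of carrier3 in the frame of slot2 between -0.006 and 0.006 m and z of carrier3 in the frame of slot2 between -0.004 and 0.018 m and angle between the x axis of carrier3 and the x axis of slot2, either way round below 0.1 rad) or (x of carrier3 in the frame of slot3 between 0.006 and 0.015 m and y of carrier3 in the frame of slot3 between -0.006 and 0.006 m and z of carrier3 in the frame of slot3 between -0.004 and 0.018 m and angle between the x axis of carrier3 and the x axis of slot3, either way round below 0.1 rad))), for 0.2 s.
3. the stage is run in to its end stop under the camera head (value of joint stage above 0.132 m), for 0.1 s.
4. the capture button is pressed, with the stage at its end stop (value of joint capture above 0.004 m and value of joint stage above 0.13 m), for 0.05 s.
At the end, for the whole second after the job is handed in: Every carrier present lies in a slot of the stage, within 5 mm of its back stop and straight in the slot, at rest; the stage stands within 10 mm of its end stop under the camera head; the capture button has been pressed with the stage there and is up again (all of step 2 and value of joint stage above 0.13 m and value of joint capture below 0.002 m and linear speed of each of carrier0, carrier1, carrier2, carrier3 below 0.02 m/s); the robot touches nothing.
It fails at once if the camera head is struck (more than 10 N) (contact force between anything else and head above 10 N).
It fails at once if one of the other things is moved more than 6 cm or tipped over (distance of any of lens_cap, clamp_plate, rinse_bottle, petri_dish, objective_tub, mouse, spare_ring from where it was at the start of the episode above 0.06 m or angle between any of rinse_bottle, objective_tub's own z axis and vertical above 0.9 rad).
Of carrier0, carrier1, carrier2, carrier3 only 3 to 4 are there at a start; the rules pass over those that are not, and their reading is None.
At some moment in a run one of carrier0, carrier1, carrier2, carrier3 may be knocked a few centimetres aside while the robot is not near it.
Once in a run the grip may slacken for a moment while it holds something.
It also fails if it takes over 210 s, if anything falls off the work surface, if the arm or the gripper's body presses on something with over 40 N, if the wrist force passes 120 N, or if a joint passes its speed limit or range.

## Working session

There is one attempt and no reset: what is moved stays moved. The work goes in short steps, Python scripts to look and compute and a shell command to move; the robot and the scene stay as the last step left them, time stands still between calls to the robot, and variables do not carry over. Pictures are saved under pics/ and viewed, at most 14 in all, crops included, and the job is handed in when it is done.

```bash
mkdir -p pics; ls
cat > h.py <<'E'
from rig import *
import numpy as np, cv2
from scipy.spatial.transform import Rotation as R
def cam(name):
    s=sense(); c=capture(name)
    K=np.array([[c['fx'],0,c['cx']],[0,c['fy'],c['cy']],[0,0,1]],float); D=np.array(c['dist_coeffs'],float)
    if name=='wrist':
        q=s['ee_rot']; Rt=R.from_quat([q[1],q[2],q[3],q[0]]).as_matrix()
        H=np.array(c['hand_eye']); Rc=Rt@H[:3,:3]; o=Rt@H[:3,3]+np.array(s['eef_pos'])
    else:
        Rm=cv2.Rodrigues(np.array(c['rvec'],float))[0]; Rc=Rm.T; o=-Rm.T@np.array(c['tvec'],float).ravel()
    return dict(im=c['image'],K=K,D=D,R=Rc,o=o)
def ray(c,p):
    u=cv2.undistortPoints(np.array(p,float).reshape(-1,1,2),c['K'],c['D']).reshape(-1,2)
    return np.c_[u,np.ones(len(u))]@c['R'].T
def plane(c,p,z):
    d=ray(c,p); return c['o']+d*((z-c['o'][2])/d[:,2])[:,None]
def proj(c,P):
    P=(np.array(P,float).reshape(-1,3)-c['o'])@c['R']
    return cv2.projectPoints(P,np.zeros(3),np.zeros(3),c['K'],c['D'])[0].reshape(-1,2)
def tri(ca,pa,cb,pb):
    a,b=ray(ca,pa)[0],ray(cb,pb)[0]
    t=np.linalg.lstsq(np.c_[a,-b],cb['o']-ca['o'],rcond=None)[0]
    A=ca['o']+a*t[0];B=cb['o']+b*t[1]; return (A+B)/2,np.linalg.norm(A-B)
def save(c,n): cv2.imwrite('pics/'+n,cv2.cvtColor(c['im'],cv2.COLOR_RGB2BGR))
E
python3 - <<'E'
from h import *
import pickle
s=sense(); print(s['eef_pos'],s['ee_rot'],s['grip_width'],s['time_s'])
for n in ['scene','top']:
    c=cam(n); save(c,n+'0.png'); print(n,c['o'],c['K'][0,0],c['R'][:,2]); pickle.dump(c,open(n+'0.pkl','wb'))
E
```

```text
pics
[ 218.68951317 -477.00180168  238.73066252] [-6.63646968e-04  9.76999322e-01  2.13241378e-01 -1.09957255e-06] 0.9999421319783615 0.0
scene [1561.96143492  -12.98949415  887.20143028] 523.8482419500816 [-0.7909774  -0.00656783 -0.61181011]
top [ 302.67149259  -26.27511511 1168.65155993] 466.6793374665617 [ 0.18336771  0.03169985 -0.98253316]
```

View pics/scene0.png

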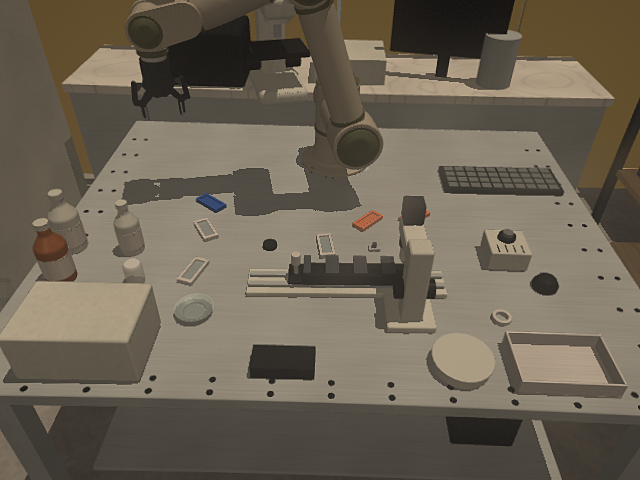

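View pics/top0.png

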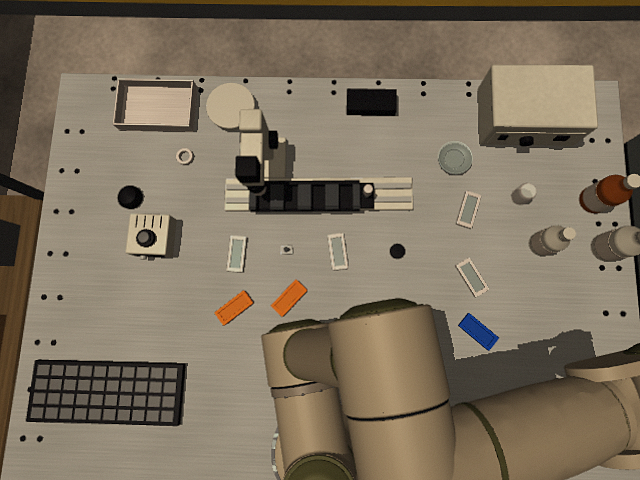

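The top view shows four silver/glass carriers at (469,210), (472,277), (337,252) and (236,253). Look-alikes to leave alone: orange at (234,307) and (289,298), blue at (478,331). The knob is at about (368,190), and the button is at about (146,237) on the controller.

Run:
```python
from h import *
import pickle
t=pickle.load(open('top0.pkl','rb')); s=pickle.load(open('scene0.pkl','rb'))
im=t['im']; hsv=cv2.cvtColor(im,cv2.COLOR_RGB2HSV)
g=cv2.cvtColor(im,cv2.COLOR_RGB2GRAY)
m=((im.min(2)>170)).astype(np.uint8)*255
for c in cv2.findContours(m,cv2.RETR_EXTERNAL,cv2.CHAIN_APPROX_SIMPLE)[0]:
    a=cv2.contourArea(c)
    if a<60: continue
    r=cv2.minAreaRect(c); 
    if r[0][1]<160 or r[0][1]>300: continue
    P=plane(t,cv2.boxPoints(r),12); ctr=P.mean(0); e=P[1]-P[0]; f=P[2]-P[1]
    print(np.round(r[0]),np.round(r[1],1),'world',ctr.round(1)[:2],np.linalg.norm(e).round(),np.linalg.norm(f).round(), np.degrees(np.arctan2(*(e if np.linalg.norm(e)>np.linalg.norm(f) else f)[[1,0]])).round(1))
print('knob tri',tri(t,(368.5,188),s,(295,256)))
print('button tri',tri(t,(146,237),s,(507,233)))
print('base corners z24',plane(t,[(226,210),(412,210),(412,178)],24).round(1))
for n,p in dict(cap=(398,251),clamp=(286,250),dish=(455,158),ring=(185,157),bottle=(526,194)).items(): print(n,plane(t,[p],10).round())
crop=lambda i,x,y,w,h,k:cv2.resize(cv2.cvtColor(i[y:y+h,x:x+w],cv2.COLOR_RGB2BGR),None,fx=k,fy=k,interpolation=cv2.INTER_CUBIC)
cv2.imwrite('pics/c1.png',np.vstack([crop(im,120,165,400,180,2)[:360],np.zeros((4,800,3),np.uint8),crop(s['im'],180,180,400,115,2)]))
```

```text
knob tri (array([615.02352948, -92.08728168,  85.03591873]), np.float64(0.6589914532019212))
button tri (array([484.78618151, 440.30724657,  72.85631365]), np.float64(2.9837560224904265))
base corners z24 [[ 567.   262.9   24. ]
 [ 577.9 -205.5   24. ]
 [ 661.2 -205.8   24. ]]
cap [[ 475. -172.   10.]]
clamp [[471. 108.  10.]]
dish [[ 721. -318.   10.]]
ring [[710. 384.  10.]]
bottle [[ 629. -493.   10.]]
```

View pics/c1.png

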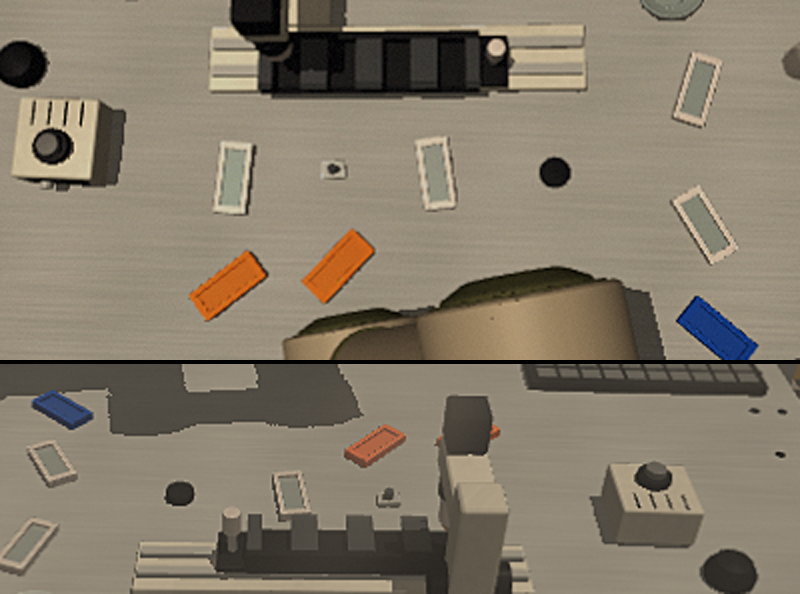

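The crop confirms it: four white-framed glass carriers. Orange and blue look-alikes are left out, as are the lens cap (555,172 in the crop) and clamp plate (333,170). Next, fly to a wrist view over the knob and stage.

```bash
python3 -m handwheel '[[[25,40,12,0,0,-3,1],[25,44,12,0,0,-3,1],[25,44,12,0,0,-3,1],[25,44,12,0,0,-3,1],[25,44,12,0,0,-3,1],[25,44,12,0,0,-3,1],[25,44,10,0,0,-3,1],[25,44,10,0,0,-2.5,1]]]' && python3 -m handwheel '[[[0,0,0,0,0,0,1],[0,0,0,0,0,0,1]]]'
cat > v.py <<'E'
from h import *
import pickle,sys
n=sys.argv[1]; c=cam('wrist'); save(c,n+'.png'); pickle.dump(c,open(n+'.pkl','wb'))
s=sense(); print(np.round(s['eef_pos'],1),np.round(s['force'],1),'cam',c['o'].round(),c['R'][:,2].round(3),'t',s['time_s'],'yaw',np.degrees(2*np.arctan2(s['ee_rot'][2],s['ee_rot'][1])).round(2))
E
python3 v.py w1
```

```text
time_s: 1.1
eef_pos: [419.2, -127.6, 331.5]
ee_rot: [-0.0, 1.0, 0.009, -0.0]
force: [0.4, -0.1, 1.2]
grip_width: 1.001
grip_force: 0.0
time_s: 1.35
eef_pos: [418.5, -129.5, 330.9]
ee_rot: [-0.0, 1.0, 0.01, -0.0]
force: [0.3, 0.1, -0.2]
grip_width: 1.003
grip_force: 0.0
[ 418.3 -129.9  330.8] [-0.  -0.6 -0.8] cam [ 498. -128.  466.] [-0.311 -0.007 -0.95 ] t 1.4 yaw 1.09
```

View pics/w1.png

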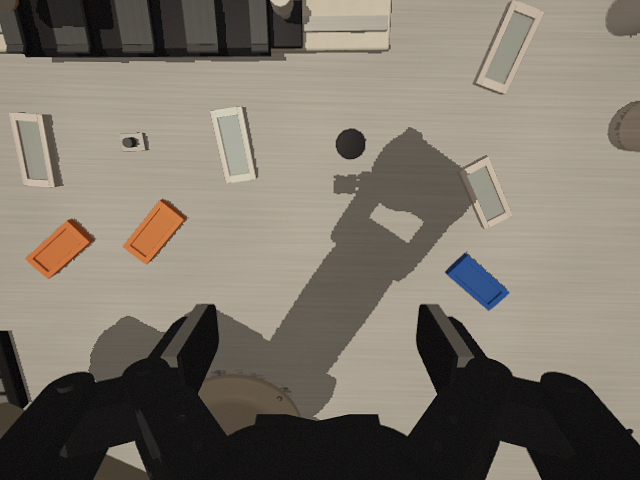

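The wrist view at 0.47 m shows the carriers at (234,145), (35,150), (508,47) and (486,191), and the stage cut off at the top. I'll move ahead to see all of the stage and knob, from two places.

```bash
python3 -m handwheel '[[[33,14,0,0,0,0,1],[33,14,0,0,0,0,1],[33,14,0,0,0,0,1],[33,14,0,0,0,0,1],[0,0,0,0,0,0,1],[0,0,0,0,0,0,1],[0,0,0,0,0,0,1]]]' >/dev/null; python3 v.py w2;  python3 -m handwheel '[[[30,-30,0,0,0,0,1],[20,-30,0,0,0,0,1],[0,-40,0,0,0,0,1],[0,-20,0,0,0,0,1],[0,0,0,0,0,0,1],[0,0,0,0,0,0,1]]]' >/dev/null; python3 v.py w3
python3 -c "
import cv2;import numpy as np
a=cv2.imread('pics/w2.png')[:300];b=cv2.imread('pics/w3.png')[:300];cv2.imwrite('pics/w23.png',np.vstack([a,b]))"
```

```text
[550.2 -74.  331.6] [-0.5  0.4 -0.8] cam [630. -73. 466.] [-0.31  -0.007 -0.951] t 2.325 yaw 1.06
[ 600.8 -192.   331.8] [-0.1 -0.2 -0.1] cam [ 680. -191.  467.] [-0.309 -0.007 -0.951] t 3.125 yaw 1.2
```

View pics/w23.png

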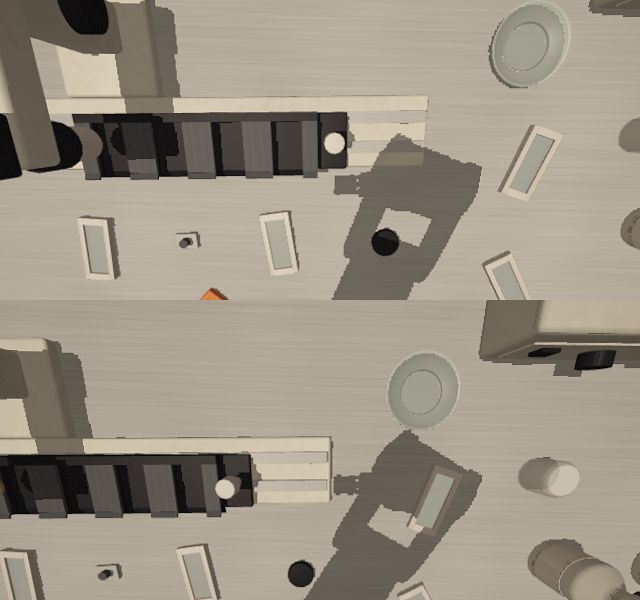

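Run:
```python
from h import *
import pickle
a=pickle.load(open('w2.pkl','rb'));b=pickle.load(open('w3.pkl','rb'))
print('knob',tri(a,(334,143),b,(226,188)))
print('corner far',tri(a,(428,96.5),b,(330.5,137)), 'near',tri(a,(424,165),b,(330,201.5)))
print(plane(a,[(428,96.5),(424,165),(52,98)],24).round(1))
print('lip',plane(a,[(318,175),(302,175),(272,175),(243,175),(215,175),(183,175),(157,175),(125,175)],54).round(1))
print('stage end edge',plane(a,[(347,112),(347,167)],34).round(1))
```

```text
knob (array([613.40839172, -91.68072967,  85.07067855]), np.float64(0.4368487856274195))
corner far (array([ 667.22313602, -209.02213123,    7.97493094]), np.float64(1.4257238333360223)) near (array([ 585.74157642, -210.53343689,   17.71393658]), np.float64(1.610669590062348))
[[ 665.3 -204.5   24. ]
 [ 585.6 -208.9   24. ]
 [ 655.4  239.5   24. ]]
lip [[575.1 -75.5  54. ]
 [574.7 -56.6  54. ]
 [574.2 -21.   54. ]
 [573.6  13.3  54. ]
 [573.   46.3  54. ]
 [572.3  84.1  54. ]
 [571.8 114.6  54. ]
 [571.1 152.1  54. ]]
stage end edge [[ 646.3 -108.5   34. ]
 [ 582.8 -111.3   34. ]]
```

Knob at about (613,-92), triangulated height 85 mm against the stated 92 (rough pixel picks). Shut the fingers, go down on the knob's +y side, and push it out.

```bash
python3 -m handwheel '[[[3,45,0,0,0,0,-1],[3,45,0,0,0,0,-1],[3,50,0,0,0,0,-1],[3,0,-60,0,0,0,-1],[0,0,-60,0,0,0,-1],[0,0,-60,0,0,0,-1],[0,0,-40,0,0,0,-1],[0,0,0,0,0,0,-1]]]' |grep -E 'eef|force|width'; python3 -m handwheel '[[[0,0,-22,0,0,0,-1],[0,0,-20,0,0,0,-1],[0,0,0,0,0,0,-1],[0,0,0,0,0,0,-1]]]' |grep -E 'eef|force|width'
```

```text
eef_pos: [611.4, -51.9, 109.2]
force: [0.7, 1.0, 1.2]
grip_width: 0.003
grip_force: 0.0
eef_pos: [613.8, -53.2, 71.6]
force: [-0.6, -0.5, 0.4]
grip_width: -0.004
grip_force: 0.0
```

```bash
python3 -m handwheel '[[[0,-10,0,0,0,0,-1],[0,-10,0,0,0,0,-1],[0,-10,0,0,0,0,-1],[0,-10,0,0,0,0,-1],[0,-10,0,0,0,0,-1],[0,-10,0,0,0,0,-1]]]' |grep -E 'eef|force'; python3 -m handwheel '[[[0,-8,0,0,0,0,-1],[0,-8,0,0,0,0,-1],[0,-6,0,0,0,0,-1],[0,0,0,0,0,0,-1]]]' |grep -E 'eef|force'
```

```text
eef_pos: [612.7, -113.9, 69.2]
force: [1.5, 2.9, 0.7]
grip_force: 1.4
eef_pos: [612.5, -136.0, 69.2]
force: [-0.0, -0.8, -0.2]
grip_force: 0.0
```

```bash
for i in 1 2 3; do python3 -m handwheel '[[[0,-5,0,0,0,0,-1],[0,-5,0,0,0,0,-1]]]' |grep -E 'eef|force:' | head -2; done
```

```text
eef_pos: [612.7, -145.2, 69.2]
force: [0.8, 2.9, -0.4]
eef_pos: [612.8, -155.5, 69.3]
force: [1.2, 2.4, -0.7]
eef_pos: [612.7, -157.0, 69.2]
force: [1.7, 57.7, 12.5]
```

The stop is hit (57 N wrist force, TCP y≈-156). Back off, then view from two places.

```bash
python3 -m handwheel '[[[0,10,0,0,0,0,-1],[0,8,0,0,0,0,-1],[0,0,60,0,0,0,-1],[-20,20,55,0,0,0,0],[-25,30,55,0,0,0,1],[-25,35,0,0,0,0,1],[0,0,0,0,0,0,1],[0,0,0,0,0,0,1]]]' >/dev/null; python3 v.py w4; python3 -m handwheel '[[[0,-45,0,0,0,0,1],[0,-45,0,0,0,0,1],[0,0,0,0,0,0,1],[0,0,0,0,0,0,1]]]' >/dev/null; python3 v.py w5
python3 -c "
import cv2;import numpy as np
a=cv2.imread('pics/w4.png')[:300];b=cv2.imread('pics/w5.png')[:300];cv2.imwrite('pics/w45.png',np.vstack([a,b]))"
```

```text
[544.9 -65.4 235. ] [-0.2  0.3 -0. ] cam [624. -64. 370.] [-0.31  -0.007 -0.951] t 7.675 yaw 1.07
[ 544.7 -154.1  234.9] [-0.2  0.3 -0.4] cam [ 624. -153.  369.] [-0.311 -0.006 -0.951] t 8.225 yaw 1.14
```

View pics/w45.png

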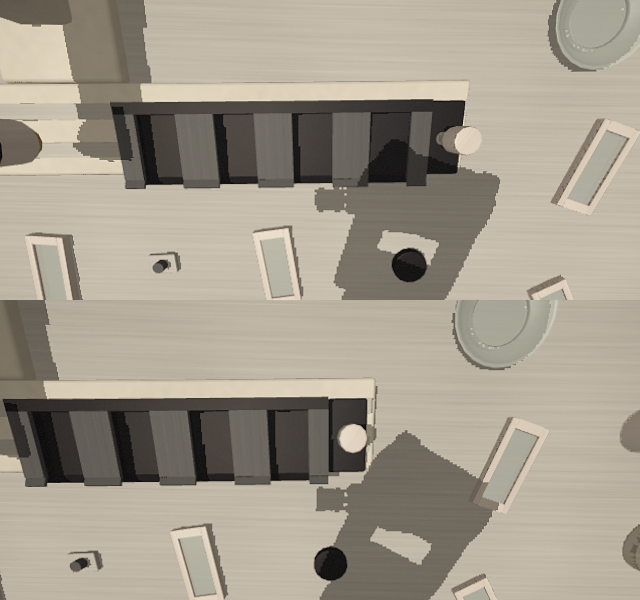

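The stage is out, flush with the base end. The lips are grey bars (e.g. w4 row 150: 126–140, 180–218, 255–293, 333–370, 410–432). Measure the lip edges in both views for y, height and yaw.

Run:
```python
from h import *
import pickle
for n in ['w4','w5']:
    c=pickle.load(open(n+'.pkl','rb')); g=cv2.cvtColor(c['im'],cv2.COLOR_RGB2GRAY).astype(float)
    for r0 in (125,160):
        p=g[r0-3:r0+4].mean(0); d=np.convolve(p,[1,1,0,-1,-1],'same')
        e=[i for i in range(5,460) if abs(d[i])>25 and abs(d[i])==abs(d[i-3:i+4]).max()]
        W=plane(c,[(i,r0) for i in e],54)
        print(n,r0,[(i,int(d[i]),round(w[0]),round(w[1],1)) for i,w in zip(e,W)])
    print([int(x) for x in g[:,275][165:200]])
```

```text
w4 125 [(28, 66, 620, np.float64(184.2)), (81, -91, 622, np.float64(139.2)), (114, -149, 622, np.float64(110.9)), (126, 101, 622, np.float64(100.7)), (135, -125, 623, np.float64(92.9)), (151, 90, 623, np.float64(79.2)), (175, 75, 623, np.float64(58.5)), (213, -158, 624, np.float64(25.7)), (223, 76, 624, np.float64(17.0)), (254, 74, 625, np.float64(-9.8)), (292, -154, 625, np.float64(-42.8)), (298, 91, 625, np.float64(-48.0)), (332, 83, 626, np.float64(-77.5)), (369, -126, 626, np.float64(-109.7)), (410, 106, 627, np.float64(-145.3)), (431, -103, 627, np.float64(-163.5)), (449, 38, 627, np.float64(-179.1))]
w4 160 [(33, 98, 591, np.float64(187.1)), (99, -52, 592, np.float64(129.2)), (108, -45, 592, np.float64(121.2)), (113, 46, 592, np.float64(116.8)), (121, -184, 593, np.float64(109.7)), (131, 46, 593, np.float64(100.9)), (140, -129, 593, np.float64(92.9)), (155, 91, 593, np.float64(79.6)), (180, 79, 594, np.float64(57.4)), (217, -158, 594, np.float64(24.4)), (228, 105, 594, np.float64(14.6)), (256, 75, 595, np.float64(-10.4)), (293, -157, 595, np.float64(-43.5)), (300, 90, 596, np.f
[... 1160 characters left out ...]
16, -113, 592, np.float64(24.8)), (133, 75, 593, np.float64(9.8)), (156, 78, 593, np.float64(-10.6)), (193, -147, 594, np.float64(-43.4)), (206, 101, 594, np.float64(-55.0)), (232, 67, 594, np.float64(-78.2)), (269, -165, 595, np.float64(-111.2)), (276, 95, 595, np.float64(-117.5)), (308, 75, 595, np.float64(-146.1)), (328, -162, 596, np.float64(-164.0)), (333, 73, 596, np.float64(-168.5)), (366, 282, 596, np.float64(-198.0)), (371, -149, 596, np.float64(-202.4)), (443, 47, 597, np.float64(-266.7)), (449, 54, 597, np.float64(-272.1))]
[18, 17, 24, 22, 21, 22, 21, 24, 18, 19, 16, 21, 18, 18, 17, 49, 171, 190, 184, 183, 182, 181, 183, 186, 187, 185, 183, 183, 186, 186, 187, 187, 185, 183, 184]
```

Both views agree at z=54 (heights confirmed; slot pitch 67.8). Slots at x=594 lie at y = -128.4, -60.9, 7.0, 74.9; stage yaw ≈1.3°; mouth x≈579.5. Now measure the carriers in w1 and w2 by glass/frame masks.

```bash
cat > car.py <<'E'
from h import *
import pickle
def find(c,z=10,rmax=300,dbg=0):
    im=cv2.GaussianBlur(c['im'],(3,3),0).astype(int); 
    m=((im[:,:,1]-im[:,:,0]>3)&(im[:,:,1]>90)).astype(np.uint8)*255
    m=cv2.morphologyEx(m,cv2.MORPH_OPEN,np.ones((3,3)))
    out=[]
    for k in cv2.findContours(m,cv2.RETR_EXTERNAL,cv2.CHAIN_APPROX_SIMPLE)[0]:
        if cv2.contourArea(k)<250: continue
        P=plane(c,k.reshape(-1,2),z)[:,:2].astype(np.float32); r=cv2.minAreaRect(P); b=cv2.boxPoints(r)
        e=[b[1]-b[0],b[2]-b[1]]; L=[np.linalg.norm(x) for x in e]; i=int(np.argmax(L)); a=np.degrees(np.arctan2(e[i][1],e[i][0]))
        a=(a+90)%180-90
        if dbg or (55<max(L)<90 and 15<min(L)<40): out.append((cv2.boundingRect(k),np.round(r[0],1),round(max(L)),round(min(L)),round(a,1)))
    return out
if __name__=='__main__':
    for n in ['w1','w2','w3','w4','w5']:
        for o in find(pickle.load(open(n+'.pkl','rb'))): print(n,*o)
E
python3 car.py
python3 - <<'E'
from h import *
import pickle
c=pickle.load(open('w1.pkl','rb'))['im']
print('glass',c[145,234],c[150,33],c[47,508],c[190,488],'frame',c[112,228],c[180,240],'table',c[200,300],c[80,420])
E
sed -n 1,1p /dev/null; python3 -c "
from car import *
c=pickle.load(open('w1.pkl','rb'))
for o in find(c,dbg=1): print(*o)"
```

```text
glass [171 173 159] [153 151 137] [151 149 134] [152 149 135] frame [207 203 185] [210 204 185] table [175 167 151] [169 160 145]
```

```bash
sed -i "s/^    im=cv2.*/    im=cv2.GaussianBlur(c['im'],(5,5),0).astype(int)/; s/^    m=((im.*/    m=((im[:,:,0]-im[:,:,1]<5)\&(im[:,:,1]>70)\&(im[:,:,0]-im[:,:,2]<30)\&(im[:,:,1]-im[:,:,2]>4)).astype(np.uint8)*255/" car.py; sed -i "s/55<max(L)<90 and 15<min(L)<40/50<max(L)<95 and 15<min(L)<45/" car.py; python3 car.py
```

```text
w1 (468, 168, 34, 51) [ 416.7 -353.8] 69 24 30.9
w1 (20, 122, 26, 57) [461.1 231.5] 69 22 -3.1
w1 (214, 109, 35, 67) [476.6 -22.3] 81 28 11.5
w1 (487, 14, 44, 68) [ 587.8 -350.5] 69 23 -17.8
w2 (494, 264, 29, 40) [ 416.4 -354.1] 66 23 31.2
w2 (86, 226, 21, 46) [461.2 231.6] 67 22 -2.3
w2 (267, 220, 24, 47) [472.7 -22.6] 68 23 9.3
w2 (511, 136, 40, 55) [ 587.6 -350.2] 69 21 -16.8
w3 (8, 259, 23, 43) [461.6 231.6] 66 21 -2.9
w3 (185, 254, 25, 43) [472.9 -22.5] 67 22 9.3
w3 (418, 175, 35, 52) [ 588.  -349.9] 70 24 -17.5
w4 (543, 292, 34, 48) [ 416.4 -353.6] 65 23 30.8
w4 (38, 246, 27, 55) [461.1 231.6] 67 21 -2.8
w4 (262, 239, 30, 57) [472.5 -22.4] 68 24 9.1
w4 (570, 133, 53, 70) [ 587.3 -350.1] 70 21 -17.5
w5 (465, 289, 38, 50) [ 416.7 -353.7] 66 24 31.0
w5 (182, 237, 33, 57) [472.8 -22.4] 68 23 9.3
w5 (484, 131, 50, 71) [ 587.4 -349.8] 70 23 -17.6
```

Four carriers found consistently within about 0.5 mm across views. Assignment: C2 to slot3, C1 to slot2, C3 to slot1, C4 to slot0. First C1 (472.7,-22.5, 9.2°): grasp TCP at (443,-27.3), 30 mm toward the outer end.

```bash
python3 -m handwheel '[[[-34,42,-10,0,0,4,0.35],[-34,42,-30,0,0,4.1,0.35],[-33.6,42.8,-45,0,0,0,0.35],[0,0,-60,0,0,0,0.35],[0,0,-40,0,0,0,0.35],[0,0,-20,0,0,0,0.35],[0,0,0,0,0,0,0.35]]]' 60 | grep -E 'eef|force:|width'; python3 -m handwheel '[[[0,0,-10,0,0,0,0.35],[0,0,-6,0,0,0,0.35],[0,0,0,0,0,0,0.35],[0,0,0,0,0,0,0.35]]]' | grep -E 'eef|force:|width'
```

```text
eef_pos: [446.2, -31.7, 34.7]
force: [0.6, 0.8, 0.7]
grip_width: 0.677
grip_force: 0.0
eef_pos: [447.0, -32.6, 19.7]
force: [1.3, 0.1, -0.8]
grip_width: 0.673
grip_force: 0.0
```

```bash
python3 -m handwheel '[[[-4,5.3,0,0,0,0,0.35],[0,0,-8,0,0,0,0.35],[0,0,-3,0,0,0,0.35],[0,0,0,0,0,0,0.35]]]' | grep -E 'eef|ee_rot|force:|width';python3 -m handwheel '[[[0,0,0,0,0,0,-1],[0,0,0,0,0,0,-1],[0,0,0,0,0,0,-1],[0,0,0,0,0,0,-1]]]' 60| grep -E 'eef|force|width'
```

```text
eef_pos: [442.7, -27.3, 8.1]
ee_rot: [-0.0, 0.997, 0.08, -0.0]
force: [-0.4, 0.4, 0.9]
grip_width: 0.672
grip_force: 0.0
eef_pos: [443.0, -27.4, 8.8]
force: [-1.3, 0.4, 5.1]
grip_width: 0.446
grip_force: 60.8
```

```bash
python3 -m handwheel '[[[0,0,20,0,0,0,-1],[0,0,40,0,0,0,-1],[0,0,20,0,0,-4,-1],[20,16,0,0,0,-3.9,-1],[17,16,0,0,0,0,-1],[0,0,0,0,0,0,-1],[0,0,0,0,0,0,-1]]]' | grep -E 'eef|ee_rot|force|width'; python3 v.py g1
```

```text
eef_pos: [479.2, 4.5, 88.2]
ee_rot: [-0.0, 1.0, 0.012, -0.0]
force: [0.2, -0.9, -1.0]
grip_width: 0.448
grip_force: 60.6
[479.3   4.4  88.3] [ 0.6  0.2 -1.5] cam [559.   6. 223.] [-0.311 -0.008 -0.95 ] t 11.525 yaw 1.31
```

View pics/g1.png

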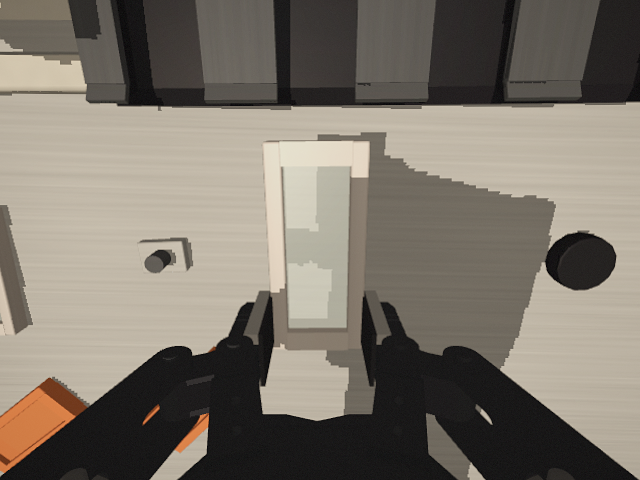

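The gripped carrier is straight: front corners (264,142) and (369,141). Slot2's opening lies between lips at (277,82) and (357,82).

Run:
```python
from h import *
import pickle
c=pickle.load(open('g1.pkl','rb'))
p=plane(c,[(264,142),(369,141),(286.5,328),(347,328),(281.5,168),(350,167),(283,252)],91.5); print(p.round(1))
print('front mid',(p[0]+p[1])/2,'pane near mid',(p[2]+p[3])/2,'far',(p[4]+p[5])/2, 'width',np.linalg.norm(p[0]-p[1]))
g=cv2.cvtColor(c['im'],cv2.COLOR_RGB2GRAY).astype(float)
for r0 in (40,70):
    pr=g[r0-3:r0+4].mean(0); d=np.convolve(pr,[1,1,0,-1,-1],'same')
    e=[i for i in range(5,620) if abs(d[i])>30 and abs(d[i])==abs(d[i-3:i+4]).max()]
    print(r0,[(i,*w[:2].round(1)) for i,w in zip(e,plane(c,[(i,r0) for i in e],54))])
print('lip front',plane(c,[(240,82),(390,82),(240,103),(390,101)],54).round(1))
```

```text
[[553.   25.3  91.5]
 [554.1 -13.2  91.5]
 [474.8  17.5  91.5]
 [475.4  -8.9  91.5]
 [543.7  19.   91.5]
 [544.6  -6.7  91.5]
 [510.2  18.7  91.5]]
front mid [553.56155372   6.05226372  91.5       ] pane near mid [475.08441327   4.29576556  91.5       ] far [544.190095     6.13702018  91.5       ] width 38.45545819114389
40 [(75, np.float64(591.4), np.float64(110.5)), (97, np.float64(591.7), np.float64(101.2)), (117, np.float64(591.9), np.float64(92.6)), (122, np.float64(592.0), np.float64(90.5)), (147, np.float64(592.3), np.float64(79.8)), (199, np.float64(592.9), np.float64(57.5)), (275, np.float64(593.7), np.float64(24.8)), (290, np.float64(593.9), np.float64(18.3)), (356, np.float64(594.5), np.float64(-10.2)), (432, np.float64(595.1), np.float64(-42.9)), (501, np.float64(595.6), np.float64(-72.6)), (509, np.float64(595.6), np.float64(-76.0)), (514, np.float64(595.6), np.float64(-78.1)), (591, np.float64(596.1), np.float64(-111.0))]
70 [(82, np.float64(579.8), np.float64(109.8)), (122, np.float64(580.3), np.float64(92.4)), (127, np.float64(580.4), np.float64(90.2)), (151, np.float64(580.7), np.float64(79.7)), (202, np.float64(581.2), np.float64(57.2)), (276, np.float64(582.0), np.float64(24.6)), (290, np.float64(582.2), np.float64(18.4)), (356, np.float64(582.8), np.float64(-10.8)), (429, np.float64(583.4), np.float64(-43.1)), (497, np.float64(583.9), np.float64(-73.1)), (504, np.float64(584.0), np.float64(-76.1)), (509, np.float64(584.0), np.float64(-78.3)), (584, np.float64(584.5), np.float64(-111.1))]
lip front [[576.8  40.7  54. ]
 [578.3 -26.3  54. ]
 [568.1  41.2  54. ]
 [570.4 -27.   54. ]]
```

Run:
```python
from h import *
import pickle
c=pickle.load(open('g1.pkl','rb')); im=c['im']
for r in (148,165,180,200,220,240,260,275,285):
    g=im[r-2:r+3].astype(float).mean(0).sum(1)/3
    d=np.abs(np.convolve(g,[1,1,0,-1,-1],'same'))
    l=255+int(np.argmax(d[255:278])); rr=355+int(np.argmax(d[355:378]))
    P=plane(c,[(l,r),(rr,r)],91.5); print(r,l,rr,P[0,0].round(1),'w',np.linalg.norm(P[0]-P[1]).round(2),'mid',P.mean(0)[1].round(2), 'ztop for w=40:',(c['o'][2]-(c['o'][2]-91.5)*40/np.linalg.norm(P[0]-P[1])).round(1))
```

```text
148 263 369 550.8 w 39.04 mid 6.18 ztop for w=40: 88.3
165 264 368 544.7 w 38.89 mid 6.05 ztop for w=40: 87.8
180 265 368 539.1 w 39.05 mid 5.75 ztop for w=40: 88.3
200 266 367 531.4 w 39.0 mid 5.59 ztop for w=40: 88.1
220 267 366 523.5 w 38.94 mid 5.42 ztop for w=40: 87.9
240 268 365 515.2 w 38.88 mid 5.25 ztop for w=40: 87.7
260 269 364 506.6 w 38.81 mid 5.07 ztop for w=40: 87.5
275 270 363 499.9 w 38.55 mid 4.93 ztop for w=40: 86.6
285 270 364 495.3 w 39.35 mid 4.63 ztop for w=40: 89.3
```

The carrier is level, but its height in the grip is uncertain by about 3 mm. Touch the table to measure it.

```bash
python3 -m handwheel '[[[0,0,-30,0,0,0,-1],[0,0,-30,0,0,0,-1],[0,0,-12,0,0,0,-1],[0,0,0,0,0,0,-1],[0,0,0,0,0,0,-1]]]' | grep -E 'eef|force:'; for i in 1 2 3 4 5; do python3 -m handwheel '[[[0,0,-1.5,0,0,0,-1],[0,0,0,0,0,0,-1]]]' | grep -E 'eef|force:'; done
```

```text
eef_pos: [480.4, 4.5, 17.4]
force: [-0.4, 1.0, -0.6]
grip_force: 60.6
eef_pos: [480.0, 4.7, 15.3]
force: [0.4, -0.4, -1.3]
grip_force: 60.6
eef_pos: [479.8, 4.7, 13.4]
force: [0.0, 0.9, -1.7]
grip_force: 60.6
eef_pos: [479.8, 4.8, 11.8]
force: [1.1, -0.1, -0.2]
grip_force: 60.6
eef_pos: [479.8, 4.7, 10.3]
force: [-0.3, -0.1, -1.1]
grip_force: 60.6
eef_pos: [479.9, 4.7, 8.9]
force: [0.2, 0.2, -1.2]
grip_force: 60.6
```

```bash
for i in 1 2; do python3 -m handwheel '[[[0,0,-1,0,0,0,-1],[0,0,0,0,0,0,-1]]]' | grep -E 'eef|force:' | head -2; done
```

```text
eef_pos: [479.9, 4.7, 8.8]
force: [-4.6, -0.0, 12.7]
eef_pos: [480.0, 4.7, 8.7]
force: [-9.4, 0.3, 27.4]
```

Contact at TCP z 8.85, so the underside is 8.85 mm below the TCP and insertion needs TCP z≈44. The lateral bias is nil, so insert into slot2.

```bash
python3 -m handwheel '[[[0,-0.3,20,0,0,0,-1],[0,0,15.3,0,0,0,-1],[0,0,0,0,0,0,-1],[0,0,0,0,0,0,-1]]]' | grep -E 'eef|force:'; python3 -m handwheel '[[[8,0.2,0,0,0,0,-1],[8,0.2,0,0,0,0,-1],[8,0.2,0,0,0,0,-1],[0,0,0,0,0,0,-1]]]' | grep -E 'eef|force:'; python3 -m handwheel '[[[8,0.2,0,0,0,0,-1],[8,0.2,0,0,0,0,-1],[0,0,0,0,0,0,-1]]]' | grep -E 'eef|force:'
```

```text
eef_pos: [479.5, 4.5, 41.7]
force: [0.4, 0.3, -0.8]
grip_force: 60.6
eef_pos: [504.7, 5.0, 42.3]
force: [1.0, -0.6, 0.5]
grip_force: 60.8
eef_pos: [520.6, 5.3, 42.3]
force: [1.4, -0.1, 2.2]
grip_force: 41.5
```

```bash
python3 -m handwheel '[[[0,0,1,0,0,0,-1],[0,0,0,0,0,0,-1],[0,0,0,0,0,0,-1]]]' 60| grep -E 'eef|force:|width'; python3 v.py g2
```

```text
eef_pos: [519.6, 5.4, 43.1]
force: [0.6, -0.1, 0.0]
grip_width: 0.447
grip_force: 63.6
[519.7   5.4  43.1] [-0.6  0.  -0. ] cam [599.   7. 178.] [-0.31  -0.008 -0.951] t 15.7 yaw 1.32
```

View pics/g2.png

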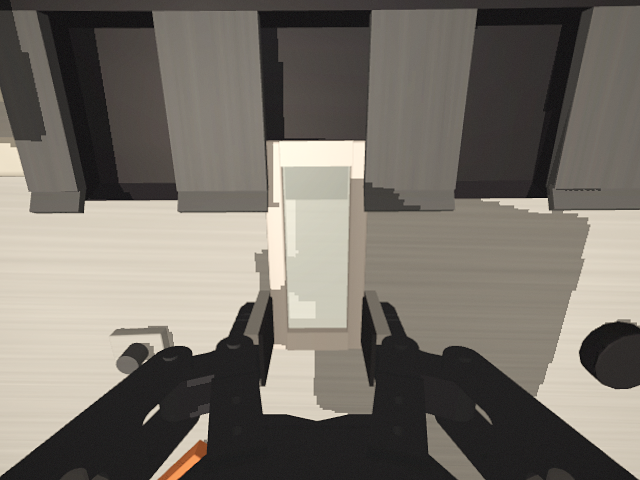

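The carrier is centred between the lips (front edge row 140, back stop row ~11) and hasn't slipped in the grip. Continue to home.

```bash
python3 -m handwheel '[[[8,0.2,0,0,0,0,-1],[8,0.2,0,0,0,0,-1],[8,0.2,0,0,0,0,-1],[8,0.2,0,0,0,0,-1],[0,0,0,0,0,0,-1]]]' | grep -E 'eef|force:'; for i in 1 2 3 4 ; do python3 -m handwheel '[[[3,0,0,0,0,0,-1],[0,0,0,0,0,0,-1]]]' | grep -E 'eef|force:'|head -2; done
```

```text
eef_pos: [552.3, 6.2, 43.1]
force: [0.7, -0.3, -0.9]
grip_force: 63.6
eef_pos: [554.9, 6.2, 43.2]
force: [-1.1, 0.1, -1.0]
eef_pos: [558.0, 6.2, 43.2]
force: [-1.0, 0.0, -0.1]
eef_pos: [558.8, 6.3, 42.9]
force: [-11.6, -1.3, 5.6]
eef_pos: [558.9, 6.4, 42.8]
force: [-28.7, -3.4, 18.3]
```

Home: contact force at TCP x≈558.9. Release, lift, and go for C2 (grasp TCP 431.2, 233.1, yaw -2.8).

```bash
python3 -m handwheel '[[[-2,0,0,0,0,0,0.15],[0,0,0,0,0,0,0.15],[0,0,0,0,0,0,0.15],[0,0,5,0,0,0,0.15],[-5,0,50,0,0,0,0.15],[-20,20,30,0,0,0,0.35],[-30,40,0,0,0,-2,0.35],[-30,55,0,0,0,-2.1,0.35]]]' | grep -E 'eef|force:|width'; python3 -m handwheel '[[[-30,55,-5,0,0,0,0.35],[-10,57,-30,0,0,0,0.35],[0,0,-40,0,0,0,0.35],[0,0,-30,0,0,0,0.35],[0,0,0,0,0,0,0.35],[0,0,0,0,0,0,0.35]]]' | grep -E 'eef|force:|rot'
```

```text
eef_pos: [476.4, 121.6, 128.8]
force: [0.3, 0.7, 0.3]
grip_width: 0.672
grip_force: 0.0
eef_pos: [438.3, 230.5, 25.7]
ee_rot: [-0.0, 1.0, -0.024, 0.001]
force: [0.6, -0.1, 0.1]
grip_force: 0.0
```

```bash
python3 v.py g3; python3 -c "
from car import *
for o in find(pickle.load(open('g3.pkl','rb'))): print(*o)
for o in find(cam('top'),dbg=1): print('top',*o)"
```

```text
[438.5 230.5  25.9] [-0.5 -0.3 -0.4] cam [518. 226. 161.] [-0.308  0.015 -0.951] t 19.125 yaw -2.79
(282, 182, 57, 141) [460.3 232.1] 70 25 -2.7
top (438, 142, 34, 33) [ 721.7 -316.9] 87 84 -0.7
```

```bash
python3 -m handwheel '[[[-7.5,2.8,0,0,0,0,0.35],[0,0,-10,0,0,0,0.35],[0,0,-6,0,0,0,0.35],[0,0,0,0,0,0,0.35],[0,0,0,0,0,0,0.35]]]' | grep -E 'eef|force:'; python3 -m handwheel '[[[0,0,0,0,0,0,-1],[0,0,0,0,0,0,-1],[0,0,0,0,0,0,-1],[0,0,0,0,0,0,-1]]]' 60| grep -E 'eef|force|width'
```

```text
eef_pos: [430.1, 233.2, 8.5]
force: [-0.1, -0.7, 0.6]
grip_force: 0.0
eef_pos: [430.3, 233.3, 9.0]
force: [-1.7, -0.4, 5.2]
grip_width: 0.447
grip_force: 60.8
```

```bash
python3 -m handwheel '[[[0,0,15,0,0,0,-1],[0,0,40,0,0,0,-1],[6,-20,30,0,0,2,-1],[14,-45,0,0,0,2.1,-1],[14,-50,0,0,0,0,-1],[14,-46,0,0,0,0,-1],[0,0,-30,0,0,0,-1],[0,0,0,0,0,0,-1]]]' >/dev/null; python3 -m handwheel '[[[0,0,0,0,0,0,-1],[0,0,0,0,0,0,-1]]]' | grep -E 'eef|rot|force'
```

```text
eef_pos: [478.4, 72.7, 64.5]
ee_rot: [0.0, 1.0, 0.012, 0.001]
force: [0.0, 0.3, -0.5]
grip_force: 60.5
```

```bash
python3 -m handwheel '[[[0,-0.4,-15,0,0,0,-1],[0,0,-5,0,0,0,-1],[0,0,0,0,0,0,-1],[0,0,0,0,0,0,-1]]]'  | grep -E 'eef|force:'; python3 v.py g4
python3 - <<'E'
from h import *
import pickle
c=pickle.load(open('g4.pkl','rb')); im=c['im']
def edges(r,a,b):
    g=im[r-2:r+3].astype(float).mean(0).sum(1)/3; d=np.abs(np.convolve(g,[1,1,0,-1,-1],'same')); return a+int(np.argmax(d[a:b]))
for r in (150,180,220,260):
    P=plane(c,[(edges(r,255,278),r),(edges(r,355,378),r)],47); print(r,P.mean(0).round(2),np.linalg.norm(P[0]-P[1]).round(1))
g=cv2.cvtColor(im,cv2.COLOR_RGB2GRAY).astype(float)
for r0 in (20,40):
    pr=g[r0-3:r0+4].mean(0); d=np.convolve(pr,[1,1,0,-1,-1],'same')
    e=[i for i in range(5,620) if abs(d[i])>30 and abs(d[i])==abs(d[i-3:i+4]).max()]
    print(r0,[(i,*w[:2].round(1)) for i,w in zip(e,plane(c,[(i,r0) for i in e],54))])
E
```

```text
eef_pos: [478.1, 71.8, 43.6]
force: [-0.1, -0.2, -0.0]
grip_force: 60.5
[478.2  71.8  43.7] [-0.1  0.5 -1.2] cam [558.  74. 178.] [-0.31  -0.008 -0.951] t 22.1 yaw 1.33
150 [549.42  73.52  47.  ] 39.1
180 [538.41  73.1   47.  ] 39.0
220 [522.74  72.98  47.  ] 38.5
260 [505.87  72.63  47.  ] 39.2
20 [(83, np.float64(587.3), np.float64(146.8)), (89, np.float64(587.4), np.float64(144.9)), (256, np.float64(588.8), np.float64(93.1)), (277, np.float64(588.9), np.float64(86.5)), (369, np.float64(589.6), np.float64(57.7)), (473, np.float64(590.1), np.float64(25.3)), (478, np.float64(590.2), np.float64(23.7)), (540, np.float64(590.4), np.float64(4.5)), (552, np.float64(590.5), np.float64(0.8)), (558, np.float64(590.5), np.float64(-1.1)), (576, np.float64(590.6), np.float64(-6.6)), (588, np.float64(590.6), np.float64(-10.3))]
40 [(127, np.float64(582.2), np.float64(134.1)), (186, np.float64(582.7), np.float64(115.5)), (202, np.float64(582.9), np.float64(110.4)), (257, np.float64(583.3), np.float64(93.0)), (278, np.float64(583.5), np.float64(86.3)), (368, np.float64(584.1), np.float64(57.7)), (470, np.float64(584.6), np.float64(25.3)), (476, np.float64(584.7), np.float64(23.4)), (536, np.float64(585.0), np.float64(4.5)), (548, np.float64(585.0), np.float64(0.7)), (554, np.float64(585.0), np.float64(-1.2)), (571, np.float64(585.1), np.float64(-6.5)), (583, np.float64(585.1), np.float64(-10.3))]
```

Slot3 centre reads 75.35 and the carrier's line extrapolates to 74.4, so shift +0.9 y and insert.

```bash
python3 -m handwheel '[[[8,1,0.6,0,0,0,-1],[8,0.2,0,0,0,0,-1],[8,0.2,0,0,0,0,-1],[0,0,0,0,0,0,-1]]]' | grep -E 'eef|force'; python3 -m handwheel '[[[8,0.2,0,0,0,0,-1],[8,0.2,0,0,0,0,-1],[0,0,0,0,0,0,-1]]]' | grep -E 'eef|force';  python3 -m handwheel '[[[8,0.2,0,0,0,0,-1],[8,0.2,0,0,0,0,-1],[8,0.2,0,0,0,0,-1],[0,0,0,0,0,0,-1]]]' | grep -E 'eef|force'
```

```text
eef_pos: [502.6, 73.2, 44.0]
force: [-0.0, 0.6, -0.7]
grip_force: 60.5
eef_pos: [518.6, 73.6, 44.1]
force: [-0.1, -0.5, -0.8]
grip_force: 60.5
eef_pos: [542.5, 74.2, 44.0]
force: [0.8, 0.0, 0.2]
grip_force: 60.5
```

```bash
python3 -m handwheel '[[[5,0.1,0,0,0,0,-1],[5,0.1,0,0,0,0,-1],[0,0,0,0,0,0,-1]]]' | grep -E 'eef|force:'|head -2; for i in 1 2 3; do python3 -m handwheel '[[[2.5,0,0,0,0,0,-1],[0,0,0,0,0,0,-1]]]' | grep -E 'eef|force:'|head -2; done
```

```text
eef_pos: [552.3, 74.4, 44.1]
force: [-0.9, -0.6, -0.9]
eef_pos: [554.6, 74.4, 44.1]
force: [-1.4, 0.0, -0.4]
eef_pos: [556.5, 74.5, 43.9]
force: [-3.5, -0.3, 0.8]
eef_pos: [556.7, 74.6, 43.3]
force: [-15.1, -1.7, 6.3]
```

Home at 556.7 as predicted. Release, then over to C3 (grasp TCP 559,-341, yaw -17.5), checking it again above.

```bash
python3 -m handwheel '[[[-2,0,0,0,0,0,0.15],[0,0,0,0,0,0,0.15],[0,0,0,0,0,0,0.15],[0,0,5,0,0,0,0.15],[-10,0,55,0,0,0,0.15],[-20,-20,40,0,0,0,0.35],[0,-55,20,0,0,-5,0.35],[0,-58,0,0,0,-5,0.35]]]' | grep -E 'eef|force:'; python3 -m handwheel '[[[0,-58,0,0,0,-5,0.35],[0,-58,0,0,0,-3.8,0.35],[8,-58,0,0,0,0,0.35],[12,-58,0,0,0,0,0.35],[12,-50,-40,0,0,0,0.35],[2,0,-40,0,0,0,0.35],[0,0,0,0,0,0,0.35],[0,0,0,0,0,0,0.35]]]' | grep -E 'eef|force:|rot'; python3 v.py g5; python3 -c "
from car import *
for o in find(pickle.load(open('g5.pkl','rb'))): print(*o)"
```

```text
eef_pos: [529.0, -60.2, 167.1]
force: [0.7, 1.1, -0.7]
grip_force: 0.0
eef_pos: [562.1, -338.8, 88.2]
ee_rot: [0.001, 0.988, -0.152, 0.002]
force: [-0.1, -0.8, -0.1]
grip_force: 0.0
[ 562.1 -338.8   88.5] [-0.2  0.  -0. ] cam [ 638. -363.  223.] [-0.293  0.09  -0.952] t 26.65 yaw -17.44
(300, 155, 42, 109) [ 588.6 -350.2] 70 25 -17.2
(96, 0, 172, 83) [ 701.  -308.3] 90 39 72.8
```

```bash
python3 -m handwheel '[[[-2.5,-2.4,-30,0,0,0,0.35],[0,0,-30,0,0,0,0.35],[0,0,-14,0,0,0,0.35],[0,0,0,0,0,0,0.35],[0,0,0,0,0,0,0.35]]]' | grep -E 'eef|force:'
```

```text
eef_pos: [559.3, -341.4, 13.5]
force: [0.1, -0.2, -0.1]
grip_force: 0.0
```

```bash
python3 -m handwheel '[[[0,0,-4.5,0,0,0,0.35],[0,0,0,0,0,0,0.35],[0,0,0,0,0,0,-1],[0,0,0,0,0,0,-1],[0,0,0,0,0,0,-1],[0,0,0,0,0,0,-1]]]' 60 | grep -E 'eef|force|width';  python3 -m handwheel '[[[0,0,15,0,0,0,-1],[0,0,50,0,0,0,-1],[-25,10,50,0,0,0,-1],[-30,40,0,0,0,5,-1],[-24,55,0,0,0,5,-1],[0,58,0,0,0,5,-1],[0,58,0,0,0,3.8,-1],[0,50,-20,0,0,0,-1]]]' |grep eef;  python3 -m handwheel '[[[0,7,-40,0,0,0,-1],[0,0,-10,0,0,0,-1],[0,0,0,0,0,0,-1],[0,0,0,0,0,0,-1]]]' |grep -E 'eef|force|rot|width'
```

```text
eef_pos: [558.7, -341.1, 7.7]
force: [-1.2, 0.7, 5.8]
grip_width: 0.451
grip_force: 61.0
eef_pos: [479.9, -68.3, 103.7]
eef_pos: [480.2, -63.9, 53.5]
ee_rot: [0.0, 1.0, 0.011, 0.001]
force: [0.5, 0.2, 0.2]
grip_width: 0.449
grip_force: 60.5
```

```bash
cat > chk.py <<'E'
from h import *
import sys
slot=float(sys.argv[1]); c=cam('wrist'); im=c['im']; s=sense(); print(np.round(s['eef_pos'],1))
def edge(r,a,b):
    g=im[r-2:r+3].astype(float).mean(0).sum(1)/3; d=np.abs(np.convolve(g,[1,1,0,-1,-1],'same')); return a+int(np.argmax(d[a:b]))
M=[]
for r in range(150,270,10):
    P=plane(c,[(edge(r,250,278),r),(edge(r,355,382),r)],47); M.append([*P.mean(0)[:2],np.linalg.norm(P[0]-P[1])])
M=np.array(M); f=np.polyfit(M[:,0],M[:,1],1); print('carrier width',M[:,2].round(1),'slope deg',np.degrees(f[0]).round(2))
for r0 in (20,40):
    x0=plane(c,[(320,r0)],54)[0,0]; q=proj(c,[(x0,slot+17.75,54),(x0,slot-17.75,54)])[:,0].astype(int)
    E=[edge(r0,a-9,a+10) for a in q]; P=plane(c,[(e,r0) for e in E],54)
    print('slot',P.mean(0).round(2),'w',np.linalg.norm(P[0]-P[1]).round(1),'carrier there',np.polyval(f,P.mean(0)[0]).round(2))
E
python3 -m handwheel '[[[0,0.5,-10,0,0,0,-1],[0,0,0,0,0,0,-1],[0,0,0,0,0,0,-1]]]' |grep -E 'eef'; python3 chk.py -60.6
```

```text
eef_pos: [479.5, -62.5, 42.3]
[479.6 -62.5  42.3]
carrier width [38.7 39.1 37.6 35.6 38.6 38.6 38.6 38.5 38.9 38.5 39.2 38.8] slope deg 1.93
slot [590.28 -60.67  54.  ] w 35.3 carrier there -59.1
slot [584.85 -60.79  54.  ] w 35.2 carrier there -59.29
```

```bash
python3 -m handwheel '[[[8,-0.8,0.6,0,0,0,-1],[8,0.2,0,0,0,0,-1],[8,0.2,0,0,0,0,-1],[0,0,0,0,0,0,-1]]]' | grep -E 'eef|force'; python3 -m handwheel '[[[8,0.2,0,0,0,0,-1],[8,0.2,0,0,0,0,-1],[0,0,0,0,0,0,-1]]]' | grep -E 'eef|force';  python3 -m handwheel '[[[8,0.2,0,0,0,0,-1],[8,0.2,0,0,0,0,-1],[8,0.2,0,0,0,0,-1],[0,0,0,0,0,0,-1]]]' | grep -E 'eef|force'
```

```text
eef_pos: [504.1, -62.8, 42.7]
force: [0.7, 0.5, -0.2]
grip_force: 60.5
eef_pos: [520.0, -62.4, 42.8]
force: [-0.9, -0.0, -1.4]
grip_force: 60.5
eef_pos: [544.0, -61.8, 42.7]
force: [0.1, 0.7, -0.6]
grip_force: 60.5
```

```bash
python3 -m handwheel '[[[5,0.1,0,0,0,0,-1],[6,0.1,0,0,0,0,-1],[0,0,0,0,0,0,-1]]]' | grep -E 'eef|force:'|head -2; for i in 1 2 3; do python3 -m handwheel '[[[2.5,0,0,0,0,0,-1],[0,0,0,0,0,0,-1]]]' | grep -E 'eef|force:'|head -2; done
```

```text
eef_pos: [554.9, -61.7, 42.8]
force: [-0.1, 0.4, -0.4]
eef_pos: [557.1, -61.6, 42.8]
force: [-0.3, 0.1, -1.4]
eef_pos: [559.6, -61.6, 42.8]
force: [-0.8, 0.1, -0.4]
eef_pos: [560.1, -61.5, 42.2]
force: [-9.9, -1.4, 2.3]
```

Home. Release, move over towards C4, and measure C4 and the blue look-alike's extent beside it.

```bash
python3 -m handwheel '[[[-2,0,0,0,0,0,0.15],[0,0,0,0,0,0,0.15],[0,0,0,0,0,0,0.15],[0,0,5,0,0,0,0.15],[-10,0,55,0,0,0,0.15],[-50,-20,20,0,0,7,0.3],[-30,-55,0,0,0,7,0.3],[-20,-58,0,0,0,7,0.3]]]' | grep -E 'eef|force:'; python3 -m handwheel '[[[-20,-58,0,0,0,7,0.3],[-15,-58,0,0,0,1.7,0.3],[-10,-45,0,0,0,0,0.3],[0,0,0,0,0,0,0.3],[0,0,0,0,0,0,0.3],[0,0,0,0,0,0,0.3]]]' | grep -E 'eef|force:|rot'; python3 v.py g6
python3 - <<'E'
from car import *
for n in ('g6','w1'):
    c=pickle.load(open(n+'.pkl','rb'))
    for o in find(c): print(n,*o)
    im=c['im'].astype(int); m=((im[:,:,2]-im[:,:,0]>60)).astype(np.uint8)
    k=max(cv2.findContours(m,0,2)[0],key=cv2.contourArea); print('blue',cv2.contourArea(k),cv2.boxPoints(cv2.minAreaRect(plane(c,k.reshape(-1,2),12)[:,:2].astype(np.float32))).round(1).tolist())
E
```

```text
eef_pos: [449.2, -195.6, 123.8]
force: [1.5, -1.0, -0.4]
grip_force: 0.0
eef_pos: [405.5, -354.4, 123.0]
ee_rot: [-0.0, 0.963, 0.268, 0.0]
force: [1.0, -0.0, -0.3]
grip_force: 0.0
[ 405.5 -354.5  123. ] [-0.1  0.2  1.4] cam [ 474. -313.  258.] [-0.265 -0.162 -0.951] t 34.25 yaw 31.11
g6 (307, 177, 35, 91) [ 417.1 -353.7] 69 25 31.0
blue 1933.5 [[243.5, -387.29998779296875], [274.0, -412.29998779296875], [319.1000061035156, -357.29998779296875], [288.6000061035156, -332.29998779296875]]
w1 (468, 168, 34, 51) [ 416.7 -353.8] 69 24 30.9
w1 (20, 122, 26, 57) [461.1 231.5] 69 22 -3.1
w1 (214, 109, 35, 67) [476.6 -22.3] 81 28 11.5
w1 (487, 14, 44, 68) [ 587.8 -350.5] 69 23 -17.8
blue 1473.5 [[243.5, -387.3999938964844], [273.5, -412.0], [330.6000061035156, -342.20001220703125], [300.6000061035156, -317.6000061035156]]
```

Blue's nearest corner (330,-342) is about 37 mm from the finger, so it's clear. Grasp C4 at (391.2,-369.2).

```bash
python3 -m handwheel '[[[-14.3,-14.7,-30,0,0,0,0.3],[0,0,-45,0,0,0,0.3],[0,0,-30,0,0,0,0.3],[0,0,0,0,0,0,0.3],[0,0,0,0,0,0,0.3]]]' | grep -E 'eef|force:'
```

```text
eef_pos: [391.5, -370.5, 19.2]
force: [-0.1, -0.0, 0.4]
grip_force: 0.0
```

```bash
python3 -m handwheel '[[[-0.3,1.3,-6,0,0,0,0.3],[0,0,-4,0,0,0,0.3],[0,0,0,0,0,0,0.3],[0,0,0,0,0,0,-1],[0,0,0,0,0,0,-1],[0,0,0,0,0,0,-1],[0,0,0,0,0,0,-1]]]' 60 | grep -E 'eef|force|width';  python3 -m handwheel '[[[0,0,15,0,0,0,-1],[0,0,40,0,0,0,-1],[10,20,40,0,0,-7.5,-1],[25,50,0,0,0,-7.5,-1],[25,56,0,0,0,-7.5,-1],[20,56,0,0,0,-7.3,-1],[7,56,-20,0,0,0,-1],[0,0,-20,0,0,0,-1]]]' |grep eef;  python3 -m handwheel '[[[0,0,0,0,0,0,-1],[0,0,0,0,0,0,-1],[0,0,0,0,0,0,-1]]]' |grep -E 'eef|force|rot|width'
```

```text
eef_pos: [390.7, -369.2, 8.3]
force: [0.2, 1.3, 5.6]
grip_width: 0.447
grip_force: 60.8
eef_pos: [477.7, -127.5, 63.1]
eef_pos: [477.8, -131.7, 63.7]
ee_rot: [0.0, 1.0, 0.01, 0.001]
force: [0.1, 0.4, -1.2]
grip_width: 0.449
grip_force: 60.6
```

```bash
python3 -m handwheel '[[[0,0.8,-15,0,0,0.15,-1],[0,0,-5,0,0,0,-1],[0,0,0,0,0,0,-1],[0,0,0,0,0,0,-1]]]' |grep -E 'eef'; python3 chk.py -128.3
```

```text
eef_pos: [477.6, -130.2, 42.9]
[ 477.6 -130.2   43. ]
carrier width [38.9 38.9 38.9 38.1 38.8 38.8 38.8 38.7 39.1 38.7 43.1 39.4] slope deg 1.95
slot [ 588.5 -128.7   54. ] w 35.1 carrier there -127.57
slot [ 583.05 -128.99   54.  ] w 35.4 carrier there -127.75
```

```bash
python3 -m handwheel '[[[8,-1,0.5,0,0,0,-1],[8,0.2,0,0,0,0,-1],[8,0.2,0,0,0,0,-1],[0,0,0,0,0,0,-1]]]' | grep -E 'eef|force'; python3 -m handwheel '[[[8,0.2,0,0,0,0,-1],[8,0.2,0,0,0,0,-1],[0,0,0,0,0,0,-1]]]' | grep -E 'eef|force';  python3 -m handwheel '[[[8,0.2,0,0,0,0,-1],[8,0.2,0,0,0,0,-1],[8,0.2,0,0,0,0,-1],[0,0,0,0,0,0,-1]]]' | grep -E 'eef|force'
```

```text
eef_pos: [502.0, -130.6, 43.2]
force: [-0.9, 0.3, -0.8]
grip_force: 60.6
eef_pos: [518.0, -130.3, 43.3]
force: [-0.1, -0.6, -0.9]
grip_force: 60.6
eef_pos: [542.0, -129.7, 43.2]
force: [-0.2, 0.7, -0.5]
grip_force: 60.6
```

Expected home TCP ≈ 561.

```bash
python3 -m handwheel '[[[7,0.1,0,0,0,0,-1],[7,0.1,0,0,0,0,-1],[0,0,0,0,0,0,-1]]]' | grep -E 'eef|force:'|head -2; for i in 1 2 3 4; do python3 -m handwheel '[[[2.5,0,0,0,0,0,-1],[0,0,0,0,0,0,-1]]]' | grep -E 'eef|force:'|head -2; done
```

```text
eef_pos: [555.9, -129.5, 43.3]
force: [-0.6, 0.5, -1.7]
eef_pos: [558.0, -129.5, 43.3]
force: [0.2, 1.0, -0.6]
eef_pos: [560.6, -129.5, 43.3]
force: [-0.0, -0.6, -0.7]
eef_pos: [561.7, -129.5, 42.9]
force: [-6.8, -1.0, 1.0]
eef_pos: [561.9, -129.2, 42.1]
force: [-18.8, -2.8, 4.2]
```

All four are pushed to the stop. Release, and look at all of them from above.

```bash
python3 -m handwheel '[[[-2,0,0,0,0,0,0.15],[0,0,0,0,0,0,0.15],[0,0,0,0,0,0,0.15],[0,0,5,0,0,0,0.15],[-10,10,55,0,0,0,0.15],[-15,30,55,0,0,0,0.15],[-15,40,40,0,0,0,-1],[-5,20,20,0,0,0,-1]]]' | grep -E 'eef|force:'; python3 -m handwheel '[[[0,0,0,0,0,0,-1],[0,0,0,0,0,0,-1]]]' >/dev/null; python3 v.py g7
```

```text
eef_pos: [519.4, -28.8, 220.0]
force: [0.2, -1.1, -0.5]
grip_force: 0.0
[519.  -31.  215.8] [-0.2 -0.3  0.3] cam [599. -29. 351.] [-0.31  -0.008 -0.951] t 41.725 yaw 1.33
```

View pics/g7.png

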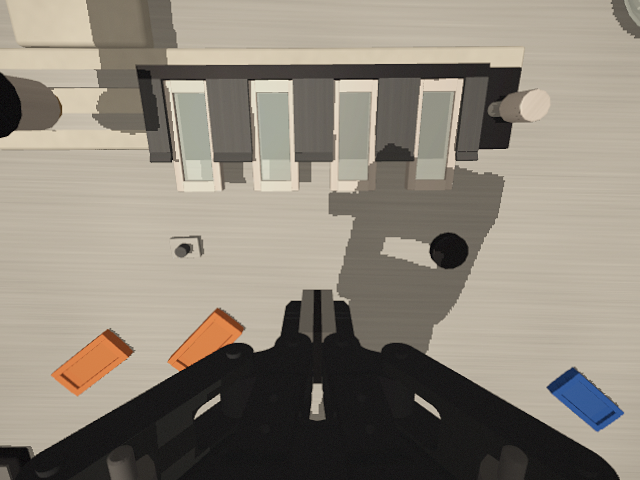

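All four carriers are home: outer ends level at row ~190, front edges at the black back stop, row ~80. Now push the knob (537,106) in from its -y side.

```bash
python3 -c "
from h import *;import pickle
print(plane(pickle.load(open('g7.pkl','rb')),[(537,106)],92))"; python3 -m handwheel '[[[24,-45,0,0,0,0,-1],[24,-50,0,0,0,0,-1],[24,-50,0,0,0,0,-1],[24,-45,0,0,0,0,-1],[0,0,0,0,0,0,-1],[0,0,-50,0,0,0,-1],[0,0,-40,0,0,0,-1],[0,0,0,0,0,0,-1]]]' | grep -E 'eef|force:'
```

```text
[[ 615.09767609 -182.59702407   92.        ]]
eef_pos: [613.3, -219.5, 123.3]
force: [-1.1, 0.4, 1.0]
grip_force: 0.0
```

```bash
python3 -m handwheel '[[[1,0,-30,0,0,0,-1],[0,0,-20,0,0,0,-1],[0,0,0,0,0,0,-1],[0,0,0,0,0,0,-1]]]' | grep -E 'eef|force:'; python3 -m handwheel '[[[0,10,0,0,0,0,-1],[-0.2,10,0,0,0,0,-1],[-0.2,10,0,0,0,0,-1],[-0.2,10,0,0,0,0,-1],[-0.2,10,0,0,0,0,-1],[-0.2,10,0,0,0,0,-1],[-0.2,10,0,0,0,0,-1],[-0.2,10,0,0,0,0,-1]]]' | grep -E 'eef|force:'
```

```text
eef_pos: [616.7, -220.8, 78.8]
force: [-0.9, -0.2, -0.2]
grip_force: 0.0
eef_pos: [614.4, -139.7, 76.6]
force: [-0.3, -3.0, 1.6]
grip_force: 1.4
```

```bash
python3 -m handwheel '[[[-0.2,10,0,0,0,0,-1],[-0.2,10,0,0,0,0,-1],[-0.2,10,0,0,0,0,-1],[-0.2,10,0,0,0,0,-1],[-0.2,10,0,0,0,0,-1],[-0.2,6,0,0,0,0,-1]]]' | grep -E 'eef|force:'; for i in 1 2 3 4 5; do python3 -m handwheel '[[[0,3,0,0,0,0,-1],[0,0,0,0,0,0,-1]]]' | grep -E 'eef|force:' | head -2; done
```

```text
eef_pos: [613.2, -83.6, 76.5]
force: [-0.9, -2.1, -0.4]
grip_force: 1.4
eef_pos: [613.5, -81.0, 76.7]
force: [-0.5, -0.8, -0.1]
eef_pos: [613.4, -78.3, 76.7]
force: [0.5, -0.7, -0.6]
eef_pos: [613.3, -75.2, 76.7]
force: [0.3, -1.1, 0.2]
eef_pos: [613.3, -72.1, 76.7]
force: [-0.9, -0.4, -0.4]
eef_pos: [613.3, -69.1, 76.6]
force: [0.2, 0.1, -0.1]
```

```bash
for i in 1 2 3; do python3 -m handwheel '[[[0,2.5,0,0,0,0,-1],[0,0,0,0,0,0,-1]]]' | grep -E 'eef|force:' | head -2; done
```

```text
eef_pos: [613.3, -66.7, 76.7]
force: [-0.4, 0.5, 0.4]
eef_pos: [613.3, -65.3, 76.7]
force: [-2.1, -6.5, 0.5]
eef_pos: [613.3, -65.1, 76.8]
force: [-2.1, -18.0, -2.6]
```

End stop reached (force 18 N, about 143 mm total travel). Back off, go round in front of the head, and view the button from two places.

```bash
python3 -m handwheel '[[[0,-8,0,0,0,0,-1],[0,-8,0,0,0,0,-1],[0,0,50,0,0,0,-1],[-40,0,50,0,0,0,-1],[-55,0,30,0,0,0,-1],[-55,10,0,0,0,0,-1],[-25,40,0,0,0,0,-1],[0,0,0,0,0,0,-1]]]' | grep -E 'eef|force:'; python3 v.py k1; python3 -m handwheel '[[[0,55,0,0,0,0,-1],[0,58,0,0,0,0,-1],[0,58,0,0,0,0,-1],[0,58,0,0,0,0,-1],[0,58,0,0,0,0,-1],[0,58,0,0,0,0,-1],[0,0,0,0,0,0,-1],[0,0,0,0,0,0,-1]]]' | grep -E 'eef|force:'; python3 v.py k2; python3 -m handwheel '[[[0,50,0,0,0,0,-1],[0,30,0,0,0,0,-1],[0,0,0,0,0,0,-1],[0,0,0,0,0,0,-1]]]' | grep -E 'eef|force:'; python3 v.py k3
python3 -c "
import cv2;import numpy as np
r=[cv2.imread('pics/%s.png'%n) for n in ('k1','k2','k3')]
cv2.imwrite('pics/k.png',np.hstack([cv2.resize(r[0][:300],(320,150)),cv2.resize(r[1][:300],(320,150))]) if 0 else np.vstack([cv2.resize(r[0][:200],(640,200)),r[1][:200],r[2][:200]]))"
```

```text
eef_pos: [438.3, -26.2, 206.0]
force: [-0.0, -1.5, 0.0]
grip_force: 0.0
[439.3 -27.3 206. ] [ 0.2 -0.2 -0.3] cam [518. -24. 341.] [-0.309 -0.008 -0.951] t 48.025 yaw 1.46
eef_pos: [440.0, 316.6, 204.9]
force: [0.2, -0.5, -0.4]
grip_force: 0.0
[440.  316.2 205.1] [-0.4  0.6  0.2] cam [520. 318. 340.] [-0.31  -0.009 -0.951] t 49.075 yaw 1.32
eef_pos: [440.0, 395.8, 205.4]
force: [0.5, 0.3, -0.1]
grip_force: 0.0
[439.9 395.8 205.5] [-0.3  0.3  0.6] cam [520. 397. 340.] [-0.31  -0.008 -0.951] t 49.625 yaw 1.28
```

View pics/k.png

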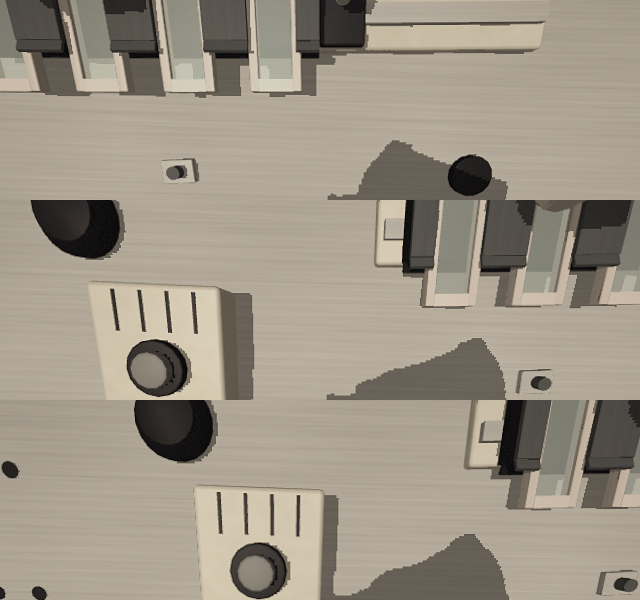

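The stage is in and the carriers stay aligned. The button is at k2 (150,170) and k3 (256,172).

```bash
python3 -c "
from h import *;import pickle
a,b=[pickle.load(open(n+'.pkl','rb')) for n in ('k2','k3')]
P,e=tri(a,(150,170),b,(256,172)); print(P,e, plane(a,[(150,170)],72),plane(b,[(256,172)],72))"
```

```text
[485.69602252 442.31713008  76.84326298] 0.3961288904576099 [[484.86660531 444.61102946  72.        ]] [[485.27564064 443.13882182  72.        ]]
```

```bash
python3 -m handwheel '[[[23,24,0,0,0,0,-1],[22.5,23.5,0,0,0,0,-1],[0,0,-50,0,0,0,-1],[0,0,-45,0,0,0,-1],[0,0,-10,0,0,0,-1],[0,0,0,0,0,0,-1],[0,0,0,0,0,0,-1]]]' | grep -E 'eef|force:'; for i in 1 2 3; do python3 -m handwheel '[[[0,0,-3,0,0,0,-1],[0,0,0,0,0,0,-1]]]' | grep -E 'eef|force:' | head -2; done
```

```text
eef_pos: [485.9, 444.9, 102.8]
force: [-0.6, 0.3, 0.1]
grip_force: 0.0
eef_pos: [485.0, 444.6, 97.8]
force: [0.5, 0.9, -0.1]
eef_pos: [484.8, 444.5, 94.1]
force: [0.5, 0.1, 0.5]
eef_pos: [484.8, 444.5, 91.1]
force: [-0.1, -1.0, -0.4]
```

```bash
for i in 1 2 3 4 5 6; do python3 -m handwheel '[[[0,0,-2,0,0,0,-1],[0,0,0,0,0,0,-1]]]' | grep -E 'eef|force:' | head -2; done
```

```text
eef_pos: [484.8, 444.5, 89.2]
force: [0.1, 0.0, 0.0]
eef_pos: [485.0, 444.7, 87.5]
force: [-0.6, -0.6, 0.9]
eef_pos: [485.0, 444.7, 85.5]
force: [0.1, -0.3, 2.3]
eef_pos: [485.0, 444.7, 83.5]
force: [-0.6, 0.6, 3.7]
eef_pos: [485.0, 444.7, 82.0]
force: [-1.6, 0.0, 7.4]
eef_pos: [485.1, 444.8, 81.8]
force: [-5.5, -4.8, 18.5]
```

Bottomed out (18 N past the spring, about 6 mm of travel). Lift clear and check before handing in.

```bash
python3 -m handwheel '[[[0,0,20,0,0,0,-1],[0,0,50,0,0,0,-1],[-20,-40,50,0,0,0,-1],[-20,-58,10,0,0,0,-1],[0,-58,0,0,0,0,-1],[0,-58,0,0,0,0,-1],[0,-58,0,0,0,0,-1],[0,-58,0,0,0,0,-1]]]' | grep -E 'eef|force:'; python3 -m handwheel '[[[0,0,0,0,0,0,-1],[0,0,0,0,0,0,-1],[0,0,0,0,0,0,-1]]]' | grep -E 'time'; python3 v.py k4
```

```text
eef_pos: [445.8, 115.6, 205.7]
force: [0.4, -0.4, -0.0]
grip_force: 0.0
time_s: 54.12
[446.1 118.3 205.8] [ 0.1 -0.2  0.2] cam [526. 120. 340.] [-0.31  -0.009 -0.951] t 54.175 yaw 1.48
```

View pics/k4.png

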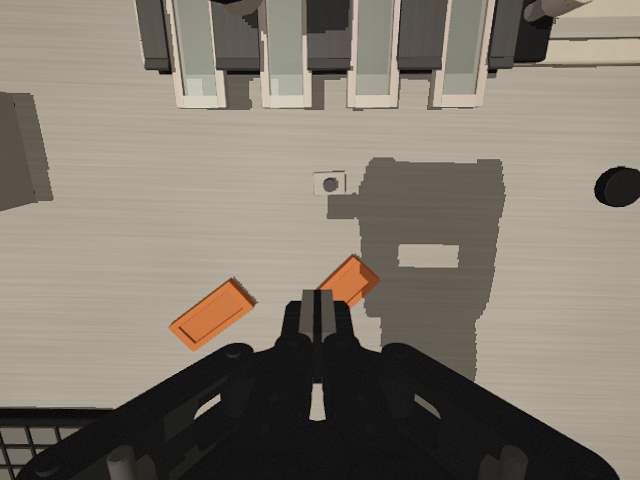

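All four carriers sit level in their slots (outer ends at row ~106). The stage is in, nothing else has moved, and the arm is clear.

```bash
python3 -c "
from rig import *
print(finish_job())"
```

```text
the job is handed in; nothing more can be done
None
```

The job is handed in at about 54 s: all four carriers are home in their own slots, the stage is at its end stop under the head, and the capture button was pressed to its stop and released; handing in returned no verdict.

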